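Lid the chopper and hold its dial on the third speed

ROBOT

A 7-joint arm with a two-finger parallel gripper is mounted at the origin on the work surface. World frame = base frame: x ahead of the robot, y to its left, z up, the work surface at z = 0. Lengths are in m, angles in rad, forces in N, time in s.
With the tool pointing down it reaches from about 0.425 to 0.925 m from the base axis. Payload 6.8 kg.
Tool frame: the origin (TCP) lies at the very end of the fingers, on their centre line; the grasp point (between the pads) lies 19 mm behind it; z points along the fingers, y is the line along which they close (so a half turn about z gives the same grasp; the last joint's range is limited). The gripper opens to 85 mm and grips with 20 to 120 N. Pads are 22 mm wide; open, the fingers measure 114 mm over their backs; the gripper's body (76 mm by 85 mm) begins 54 mm behind the grasp point. The pads swing forward as they close: fully open they stand 13 mm farther back than shut.
Start: joints at [-1.221, 0.477, 0.022, 1.555, -0.011, 1.109, -0.083], TCP at [0.298, 0.606, 0.203] pointing down, gripper open.
Joint ranges: [-2.96, 2.96], [-0.34, 2.1], [-1.41, 1.46], [0.24, 2.44], [-1.37, 4.51], [0.17, 1.92], [-2.96, 2.96]. Speed limits (rad/s): [2.39, 2.39, 3.14, 3.14, 3.14, 3.14, 3.14].

INTERFACE

Orientations are given as a rotation vector (axis times angle).
In Python, from plant import bot gives the robot as it stands. The module is installed in compiled form; this text tells all that it offers.
- The arm moves only by the shell command python3 -m jog 'ROWS' [FORCE]. ROWS is JSON, one flat list of numbers, 5 for each row, row after row: the shift along the tool's x, y, z in mm, then the turn about the tool's z in degrees, then the closure, from -1 (fully open) to 1 (shut). In form: [x, y, z, turn, jaw, x, y, z, turn, jaw, ...]. A call has 1 to 20 rows; each row is the pose to reach, as a shift and turn from the pose commanded when the call began, along the tool's axes at that moment; what a row does not reach only later rows make up. A row lasts 1/12 s, in which the tool goes at most 41.7 mm and 7.16 degrees, less where a joint would pass 70% of its speed; a pose out of reach is approached as far as the arm can. A call with a gripper value outside its range is refused whole. The fingers move at their own pace and stop on an object; FORCE is the grip in N (left out, the last holds). Time passes only in rows, so rows that repeat a pose let the fingers close. It gives the time, the measured TCP pose, the force, the opening and the grip force at its end, in the units of the state.
- bot.get_state(): the state, without advancing time (a new reading comes with each control period).
- bot.camera(name): name is "side" or "top"; returns a dict with "frame" (400x640x3 uint8, red, green, blue), "z_map" (400x640 float32, m along the optical axis (not along the pixel's ray), 0 where there is no reading), "fx", "fy", "cx", "cy" (pixels), "T" (4x4, takes a point from camera to world coordinates). Camera axes: x right, y up, looking along -z (the intrinsics and any distortion apply to the point x, -y, -z); pixel columns grow to the right and rows downward; lengths in m; the calibration is good to about 2 mm. A picture is of the moment at which its call begins.
- bot.finish_job(): hands the job in; it is judged then, once.
The state is a dict: "time": time; "q": joint angles; "joint_vel": joint speeds; "effort": joint torques, N m; "position": TCP position; "orientation": TCP orientation; "contact_force": force on the tool from outside, world axes, zero at the start; "wrist_torque": the same for the moment, N m; "gripper_width": finger opening in m; "gripper_force": force on a finger pad.
Only numpy, scipy, OpenCV 4.12 (cv2) and the standard library are available. Lean on these libraries where they do the work, as an engineer would, in place of code of your own. Each camera call takes 0.05 s, during which the arm holds its last target. There are 200 camera calls.

TASK

Pick up the lid that fits the chopper's clear bowl (the larger of the two) and set it on the rim, without dropping it, so that it sits fully seated and level, and let go of it. Only then press the spring-return speed dial down by its paddle, past the first two clicks to the third, hold it there for two seconds, and finish while still holding it there: do not let go at the end. Leave the smaller lid, the tumbler and the sieve where they are.

Things in the scene. Friction and masses are not known exactly. Their poses are not given: they have to be found in the camera images.
- lid: Larger of two loose lids of one pattern: black round flange 116 mm across, 6 mm thick, white inlay on top; below it a white spigot 98 mm across, 10 mm deep; on top a round upright knob 30 mm across, 36 mm tall. Origin at the centre of the spigot's underside, z up: flange underside at 10 mm, flange top 16 mm, knob top 52 mm. About 0.11 kg.
- small_lid: The smaller lid, not wanted: flange 84 mm across, spigot 66 mm, the same heights and knob. Origin as for the larger one. The two lids may stand in either of two places.
- chopper: The table chopper, fixed to the bench: white motor base 170 x 170 mm, 58 mm high, with a clear round bowl on it whose axis runs through the origin (centre of the underside, at bench level). Its own +y axis points from the bowl to the dial and paddle. The dial's pivot is a level axis along its x, at y = 115 mm, z = 75 mm.
- bowl_rim (a point): Centre of the bowl's mouth, 140 mm above the bench. The bowl is 112 mm across outside and 104 mm inside. Seated, the lid's flange rests on the rim all round and the lid's origin is 10 mm below this point.
- paddle (a point): Black press pad of the dial, 50 mm across by 40 mm along the arm, 10 mm thick, on an 18 mm wide arm. This point is the centre of its top face, 90 mm from the pivot along the arm and 5 mm off it upwards. At rest the pad slopes up outwards at 0.3 rad, the point 106 mm above the bench; on third it slopes down at 0.3 rad, 53 mm above the bench.
- speed_dial (a joint): Turn of the dial in rad: 0 at rest, growing as the paddle is pressed down. Clicks at 0.20 (first), 0.40 (second), 0.60 (third), end stop 0.64. It never stays by itself: a spring always drives it back to 0. Pressing at the pad takes some 2 to 9 N, rising in a bump before each click and easing after it. Above 0.55 counts as third.
- dial: The turning speed dial: a black drum 44 mm across and 36 mm wide between two white cheeks on the chopper's side, with the arm and paddle fixed to it. Origin on the pivot axis, 75 mm above the bench; its axes are the chopper's when at rest, and it turns about its own x.
- tumbler: Bystander: steel tumbler 76 mm across, 95 mm tall. Origin at the centre of its underside.
- sieve: Bystander: small yellow sieve, bowl 84 mm across and 24 mm tall, handle along its +y to 155 mm. Origin at the centre of the bowl's underside.
Not all that is in view belongs to the job. Leave any purple look-alike of the lid alone. What is shaped like the small_lid but turquoise is not meant.

How it is judged:
On the way, in this order (a step that is already met when the one before it is completed fails the run):
1. the larger lid sits seated and level on the bowl, let go (horizontal distance between lid and bowl_rim below 0.006 m and z of lid in the frame of bowl_rim between -0.013 and -0.007 m and angle between lid's own z axis and vertical below 0.05 rad and contact force between each of the fingers, the arm and lid below 0.2 N and linear speed of lid below 0.02 m/s), for 0.3 s.
2. the dial is pressed to the third position and held there for two seconds (value of joint speed_dial above 0.55 rad and contact force between any of the fingers, the arm and dial above 2 N), for 2 s.
At the end, for the whole second after the job is handed in: The robot presses the paddle with over 2 N, alone, dial above 0.55 rad; the larger lid, untouched, is within 6 mm of the bowl's axis, its origin 7 to 13 mm below the rim, tilted under 0.05 rad; smaller lid, tumbler and sieve are within 30 mm of their starts (all of step 2 and horizontal distance between lid and bowl_rim below 0.006 m and z of lid in the frame of bowl_rim between -0.013 and -0.007 m and angle between lid's own z axis and vertical below 0.05 rad and contact force between each of the fingers, the arm and lid below 0.2 N and contact force between each of small_lid, tumbler, sieve, lid and dial below 0.2 N and distance of each of small_lid, tumbler, sieve from where it was at the start of the episode below 0.03 m); the arm keeps its last pose, push and grip.
It fails at once if the dial is pressed (beyond 0.1 rad) while the lid is not seated (value of joint speed_dial above 0.1 rad and not (horizontal distance between lid and bowl_rim below 0.006 m and z of lid in the frame of bowl_rim between -0.013 and -0.007 m and angle between lid's own z axis and vertical below 0.05 rad)).
It fails at once if the lid is dropped: it falls free, untouched by the robot, faster than 0.45 m/s (about 10 mm of fall) (contact force between each of the fingers, the arm and lid below 0.2 N and linear speed of lid above 0.45 m/s).
It fails at once if the smaller lid, tumbler or sieve is moved by more than 30 mm (distance of any of small_lid, tumbler, sieve from where it was at the start of the episode above 0.03 m).
It also fails if it takes over 69 s, if anything falls off the work surface, if the arm or the gripper's body presses on something with over 40 N, if the wrist force passes 120 N, or if a joint passes its speed limit or range.

## Working session

There is one attempt and no reset: what is moved stays moved. The work goes in short steps, Python scripts to look and compute and a shell command to move; the robot and the scene stay as the last step left them, time stands still between calls to the robot, and variables do not carry over. Pictures are saved under pics/ and viewed, at most 10 in all, crops included, and the job is handed in when it is done.

```bash
mkdir -p pics; cat > h.py <<'E'
import numpy as np, cv2
from plant import bot
def cam(n):
    c=bot.camera(n); return c
def pts(c):
    z=c["z_map"]; v,u=np.mgrid[0:400,0:640]
    p=np.stack([(u-c["cx"])/c["fx"]*z,-(v-c["cy"])/c["fy"]*z,-z,np.ones_like(z)],-1)
    return (p@np.array(c["T"]).T)[...,:3]
E
python3 - <<'E'
from h import *
s=bot.get_state(); print({k:np.round(v,3).tolist() for k,v in s.items()})
for n in("top","side"):
    c=cam(n); np.savez("%s0.npz"%n,**c); print(n,[k for k in c],c["fx"],c["cx"],c["cy"],np.round(c["T"],3).tolist())
    cv2.imwrite(f"pics/{n}0.png",c["frame"][...,::-1])
E
```

```text
{'time': 0.0, 'q': [-1.221, 0.478, 0.022, 1.556, -0.011, 1.109, -0.083], 'joint_vel': [-0.0, -0.002, 0.0, -0.0, -0.001, -0.0, -0.001], 'effort': [-0.001, -59.644, 1.608, -28.12, 0.013, 0.009, -0.0], 'position': [0.298, 0.605, 0.202], 'orientation': [-0.713, -3.059, 0.003], 'contact_force': [0.183, -0.966, 0.635], 'wrist_torque': [0.005, 0.055, -0.023], 'gripper_force': 0.0, 'gripper_width': 0.085}
top ['frame', 'z_map', 'fx', 'fy', 'cx', 'cy', 'T'] 383.3493474635892 323.16680532253 199.41449408730858 [[0.029, 0.995, -0.096, 0.493], [-1.0, 0.029, -0.002, -0.028], [0.001, 0.096, 0.995, 0.985], [0.0, 0.0, 0.0, 1.0]]
side ['frame', 'z_map', 'fx', 'fy', 'cx', 'cy', 'T'] 491.6296522375739 316.0901962293033 196.75098298762254 [[0.8, 0.301, -0.519, -0.109], [-0.6, 0.383, -0.702, -1.014], [-0.013, 0.873, 0.487, 0.779], [0.0, 0.0, 0.0, 1.0]]
```

View pics/top0.png

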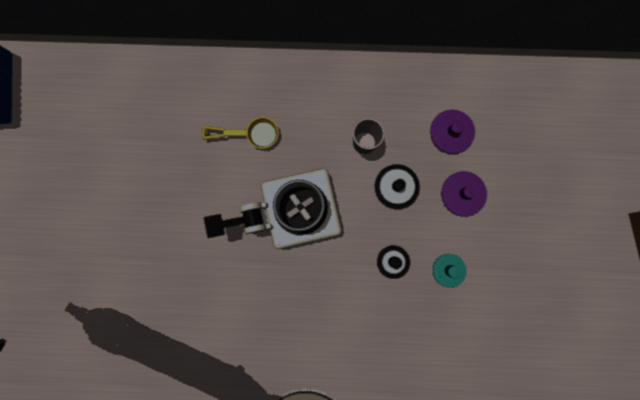

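View pics/side0.png

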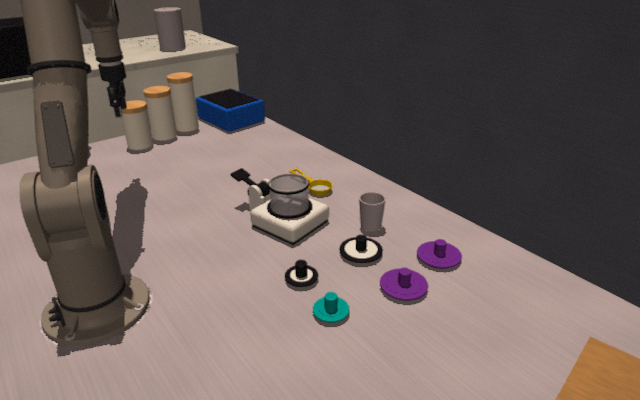

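The top view shows these candidates:
- Black/white lids: large at (397,187) and small at (394,262).
- Purple look-alikes at (453,131) and (465,193), and a turquoise one at (450,270).

The lid I want is the black/white one at (397,187), because it has the larger flange. The chopper is at (300,208) with its paddle at (215,226). Next I'll measure and confirm with an enlarged crop.

```bash
cat >> h.py <<'E'
def ray(c,u,v,z):
    T=np.array(c["T"]); d=T[:3,:3]@np.array([(u-c["cx"])/c["fx"],-(v-c["cy"])/c["fy"],-1]); o=T[:3,3]
    return o+d*(z-o[2])/d[2]
def proj(c,p):
    q=np.linalg.inv(c["T"])@np.append(p,1); return c["cx"]-c["fx"]*q[0]/q[2], c["cy"]+c["fy"]*q[1]/q[2]
def blobs(m,amin=30):
    n,l,st,ce=cv2.connectedComponentsWithStats(m.astype(np.uint8)); return [(l==i,st[i],ce[i]) for i in range(1,n) if st[i,4]>=amin]
def circ(c,m,z):
    "outer contour of mask cast on plane z, circle-fit"
    k=max(cv2.findContours(m.astype(np.uint8),0,1)[0],key=cv2.contourArea)[:,0]
    w=np.array([ray(c,u,v,z)[:2] for u,v in k]); A=np.c_[2*w,np.ones(len(w))]
    s=np.linalg.lstsq(A,(w**2).sum(1),rcond=None)[0]; r=np.sqrt(s[2]+s[0]**2+s[1]**2)
    return s[:2],r,np.std(np.hypot(*(w-s[:2]).T)-r)
E
python3 - <<'E'
from h import *
for n in("top","side"):
    c=dict(np.load(n+"0.npz")); f=c["frame"].astype(int); P=pts(c); v=f.max(2); sat=v-f.min(2)
    print(n,"bench z",np.round([np.median(P[300:330,400:500,2])],4))
    dark=(v<45); 
    for m,st,ce in blobs(dark,60):
        if st[4]>3000: continue
        zz=P[...,2][m]; zz=zz[c["z_map"][m]>0]
        print(n,st.tolist(),ce.round(1), "z",np.percentile(zz,[5,50,95]).round(3) if len(zz) else None, [np.round(x,4).tolist() for x in circ(c,m,.016)], "xy",np.median(P[m][:,:2],0).round(3))
c=dict(np.load("top0.npz"));P=pts(c); z=P[...,2]
# height bands
for nm,lo,hi in(("rim",.128,.15),("paddle",.085,.12),("base",.05,.066),("knob",.044,.06)):
    m=(z>lo)&(z<hi)&(c["z_map"]>0)
    for b,st,ce in blobs(m,25):
        if st[1]>330 : continue
        q=P[b]; r=cv2.minAreaRect(q[:,:2].astype(np.float32)); print(nm,st.tolist(),ce.round(1),"z",np.median(q[:,2]).round(3),"mean",q.mean(0).round(4),"rect",np.round(r[0],4),np.round(r[1],3),round(r[2],1))
im=cv2.resize(c["frame"][90:300,190:510],None,fx=2.5,fy=2.5,interpolation=cv2.INTER_CUBIC); cv2.imwrite("pics/crop0.png",cv2.convertScaleAbs(im[...,::-1],alpha=1.6))
E
```

```text
top bench z [0.0013]
top [0, 46, 20, 83, 1405] [ 8.6 89.8] z [-0.     0.018  0.045] [[0.8509, 0.8179], 0.0732, 0.0278] xy [0.847 0.799]
top [355, 120, 27, 24, 354] [368.9 129.3] z [0.012 0.054 0.086] [[0.7661, -0.1384], 0.0289, 0.009] xy [ 0.764 -0.137]
top [448, 126, 13, 12, 78] [452.8 132.5] z [0.015 0.03  0.049] [[0.7724, -0.3583], 0.0136, 0.0042] xy [ 0.763 -0.349]
top [354, 142, 31, 18, 230] [369.9 151.3] z [-0.001  0.003  0.076] [[0.7286, -0.1415], 0.0307, 0.008] xy [ 0.71  -0.145]
top [375, 165, 44, 44, 544] [396.5 187.2] z [0.014 0.017 0.02 ] [[0.6253, -0.2129], 0.0557, 0.0007] xy [ 0.619 -0.212]
top [393, 179, 12, 13, 120] [398.6 185.2] z [0.031 0.053 0.055] [[0.6285, -0.2176], 0.0147, 0.001] xy [ 0.624 -0.211]
top [276, 182, 46, 46, 1333] [298.1 204.5] z [0.061 0.064 0.118] [[0.5708, 0.0359], 0.0571, 0.0007] xy [0.567 0.032]
top [279, 188, 50, 47, 308] [312.4 220.6] z [0.061 0.064 0.14 ] [[0.5649, 0.0303], 0.0644, 0.004] xy [ 0.519 -0.014]
top [460, 188, 11, 12, 60] [463.3 194.5] z [0.017 0.033 0.047] [[0.6118, -0.3872], 0.0128, 0.0036] xy [ 0.606 -0.374]
top [204, 207, 60,
[... 5948 characters left out ...]
129.8] z 0.053 mean [ 0.7602 -0.1365  0.0522] rect [ 0.7555 -0.134 ] [0.061 0.03 ] 74.6
knob [261, 169, 81, 80, 1936] [300.9 209.7] z 0.058 mean [0.5559 0.0266 0.0565] rect [0.5594 0.0329] [0.17  0.182] 14.6
knob [394, 179, 12, 12, 118] [399.6 184.4] z 0.053 mean [ 0.6252 -0.2129  0.0527] rect [ 0.6252 -0.213 ] [0.028 0.027] 2.4
knob [463, 186, 13, 12, 126] [469.2 191.6] z 0.053 mean [ 0.6124 -0.3835  0.0524] rect [ 0.6128 -0.3844] [0.027 0.028] 3.0
knob [390, 257, 13, 12, 126] [396.  262.5] z 0.053 mean [ 0.4355 -0.2062  0.0528] rect [ 0.4356 -0.2066] [0.029 0.027] 89.6
knob [448, 266, 13, 12, 127] [454.  271.5] z 0.053 mean [ 0.4182 -0.3457  0.0528] rect [ 0.4183 -0.3467] [0.026 0.028] 0.0
```

View pics/crop0.png

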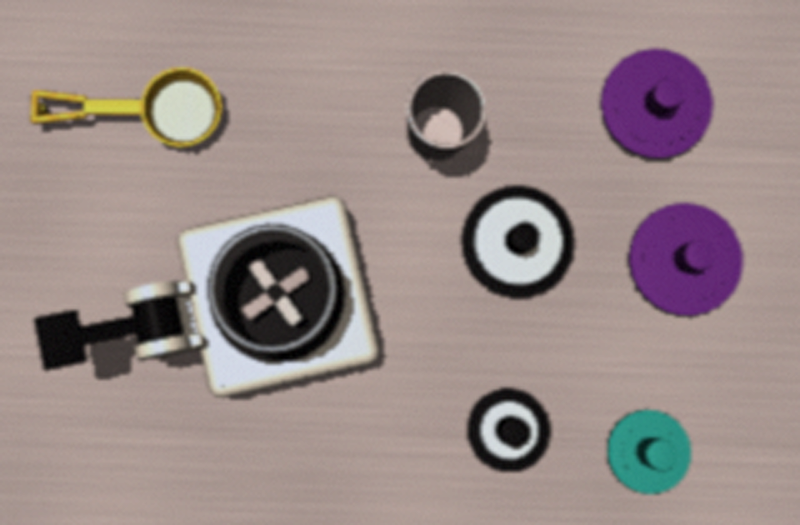

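The crop confirms it: the wanted lid is the large black/white one at crop (518,241), which is about (397,187) in full. The knob centre is at (0.625,-0.213) with its top at 0.053, and the fitted flange radius is about 57 mm, both as expected. The bowl rim centre is at (0.561,0.027,0.140). The chopper's +y axis is about (-0.25,0.97).

```bash
cat >> h.py <<'E'
from scipy.spatial.transform import Rotation as R
def shift(target):
    s=bot.get_state(); r=R.from_rotvec(s["orientation"]); 
    print("t",round(s["time"],2),"pos",np.round(s["position"],4),"w",round(s["gripper_width"],4),"F",np.round(s["contact_force"],1),"axes",np.round(r.as_matrix().T,3).tolist())
    print("shift mm",np.round(r.inv().apply(np.array(target)-s["position"])*1000,1))
E
python3 -c "
from h import *
shift([.625,-.213,.203]);shift([.561,.027,.203])"
```

```text
t 0.1 pos [0.2981 0.605  0.2024] w 0.0856 F [-0.2  0.7  0.3] axes [[-0.897, 0.442, -0.0], [0.442, 0.897, -0.002], [-0.001, -0.001, -1.0]]
shift mm [-6.547e+02 -5.893e+02  4.000e-01]
t 0.1 pos [0.2981 0.605  0.2024] w 0.0856 F [-0.2  0.7  0.3] axes [[-0.897, 0.442, -0.0], [0.442, 0.897, -0.002], [-0.001, -0.001, -1.0]]
shift mm [-4.913e+02 -4.023e+02  1.000e-01]
```

```bash
python3 -m jog '[-40,-36,-20,0,-1, -110,-100,-20,0,-1, -655,-589,-20,0,-1, -655,-589,-20,0,-1, -655,-589,-20,0,-1, -655,-589,-20,0,-1, -655,-589,-20,0,-1, -655,-589,-20,0,-1, -655,-589,-20,0,-1, -655,-589,-20,0,-1, -655,-589,-20,0,-1, -655,-589,-20,0,-1, -655,-589,-20,0,-1, -655,-589,-20,0,-1, -655,-589,-20,0,-1, -655,-589,-20,0,-1, -655,-589,-20,0,-1, -655,-589,-20,0,-1, -655,-589,-20,0,-1, -655,-589,-20,0,-1]' 40; python3 -c "
from h import *
shift([.625,-.213,.11])"
```

```text
time: 1.77
position: [0.607, -0.1675, 0.2226]
orientation: [-0.712, -3.059, -0.0]
contact_force: [0.8, -0.1, -0.1]
gripper_width: 0.0858
gripper_force: 0.0
t 1.77 pos [ 0.607  -0.1675  0.2226] w 0.0858 F [ 0.8 -0.1 -0.1] axes [[-0.897, 0.442, 0.001], [0.442, 0.897, 0.0], [-0.001, 0.0, -1.0]]
shift mm [-36.3 -32.9 112.6]
```

```bash
python3 -m jog '[0,0,0,0,-1,0,0,0,0,-1,0,0,0,0,-1]'; python3 -c "
from h import *
shift([.625,-.213,.11])"
```

```text
time: 2.02
position: [0.6065, -0.1653, 0.2223]
orientation: [-0.713, -3.058, -0.001]
contact_force: [0.0, 1.2, 0.0]
gripper_width: 0.0854
gripper_force: 0.0
t 2.02 pos [ 0.6065 -0.1653  0.2223] w 0.0854 F [0.  1.2 0. ] axes [[-0.897, 0.442, 0.002], [0.442, 0.897, 0.0], [-0.001, 0.001, -1.0]]
shift mm [-37.9 -34.6 112.2]
```

```bash
python3 -m jog '[-20,-18,0,0,-1, -38,-35,0,0,-1, -38,-35,20,0,-1, -38,-35,50,0,-1, -38,-35,85,0,-1, -38,-35,115,0,-1, -38,-35,135,0,-1, -38,-35,145,0,-1,-38,-35,145,0,-1,-38,-35,145,0,-1,-38,-35,145,0,-1]'; python3 - <<'E'
from h import *
shift([.625,-.213,.025])
c=cam("top"); cv2.imwrite("pics/a1.png",np.ascontiguousarray(cv2.convertScaleAbs(cv2.resize(c["frame"][110:260,330:500],None,fx=2.3,fy=2.3)[...,::-1],alpha=1.7)))
c=cam("side"); im=cv2.convertScaleAbs(cv2.resize(c["frame"][150:300,280:450],None,fx=2.3,fy=2.3)[...,::-1],alpha=1.7)
cv2.imwrite("pics/a1.png",np.hstack([cv2.imread("pics/a1.png"),im]))
E
```

```text
time: 2.93
position: [0.6268, -0.2137, 0.0799]
orientation: [0.711, 3.057, 0.0]
contact_force: [-0.3, -0.7, 0.6]
gripper_width: 0.0852
gripper_force: 0.0
t 2.93 pos [ 0.6268 -0.2137  0.0799] w 0.0852 F [-0.3 -0.7  0.6] axes [[-0.897, 0.441, -0.003], [0.441, 0.897, 0.001], [0.003, -0.0, -1.0]]
shift mm [ 2.1 -0.2 54.8]
```

View pics/a1.png

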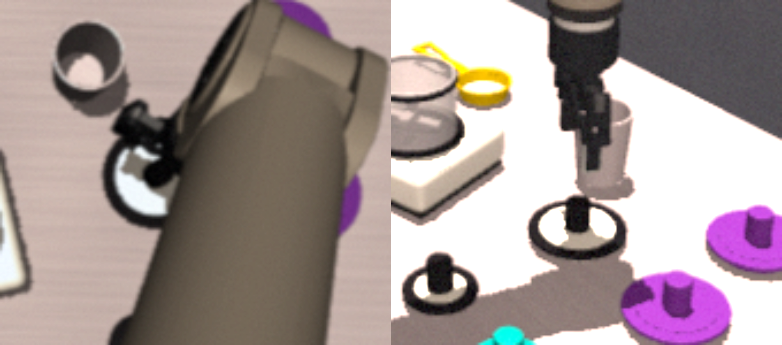

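The gripper is open above the large lid. In the right half, the knob at (577,215) sits under the fingers at (595,140). Next I descend and grip.

```bash
python3 -m jog '[2,0,15,0,-1, 2,0,35,0,-1, 2,0,48,0,-1, 2,0,55,0,-1, 2,0,55,0,-1, 2,0,55,0,-1, 2,0,55,0,-0.3, 2,0,55,0,0.2, 2,0,55,0,1, 2,0,55,0,1, 2,0,55,0,1, 2,0,55,0,1, 2,0,55,0,1, 2,0,55,0,1, 2,0,55,0,1, 2,0,55,0,1]' 50;  python3 -c "
from h import *
shift([.625,-.213,.025])"
```

```text
time: 4.37
position: [0.6246, -0.2136, 0.0241]
orientation: [0.713, 3.057, -0.0]
contact_force: [-1.3, -0.1, 6.2]
gripper_width: -0.0002
gripper_force: 3.1
t 4.37 pos [ 0.6246 -0.2136  0.0241] w -0.0002 F [-1.3 -0.1  6.2] axes [[-0.897, 0.442, -0.002], [0.442, 0.897, 0.0], [0.002, -0.001, -1.0]]
shift mm [-0.   0.7 -0.9]
```

```bash
python3 - <<'E'
from h import *
c=cam("top"); a=cv2.resize(c["frame"][110:260,330:500],None,fx=2.3,fy=2.3)
c=cam("side"); b=cv2.resize(c["frame"][190:300,290:415],None,fx=3.14,fy=3.14)[:345]
cv2.imwrite("pics/a2.png",cv2.convertScaleAbs(np.hstack([a[:345],b])[...,::-1],alpha=1.9))
E
```

```text
(no output)
```

View pics/a2.png

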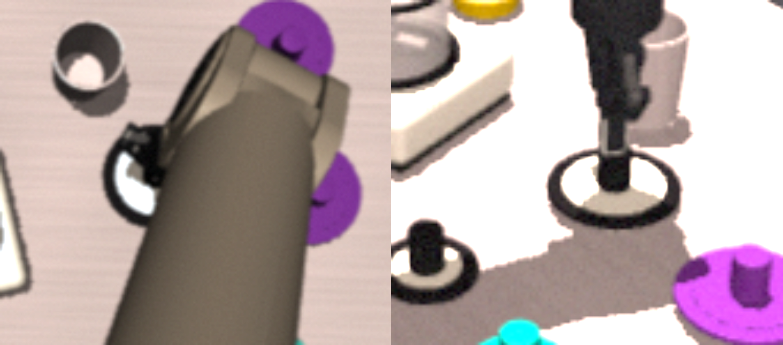

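The fingers appear to have closed beside or behind the knob. I'll measure the knob and the fingertips in the side depth.

```bash
python3 - <<'E'
from h import *
s=bot.get_state()
c0=dict(np.load("side0.npz"))
c=cam("side"); P=pts(c); f=c["frame"].astype(int); v=f.max(2)
print("TCP proj side",np.round(proj(c,s["position"]),1),"lid centre proj",np.round(proj(c,[.625,-.213,.016]),1),"knob top",np.round(proj(c,[.625,-.213,.052]),1))
for nm,cc in(("before",c0),("now",c)):
    Q=pts(cc); g=cc["frame"].max(2)
    roi=np.zeros(g.shape,bool); roi[225:290,325:400]=1
    m=roi&(np.hypot(Q[...,0]-.625,Q[...,1]+.213)<.09)&(Q[...,2]>.011)&(Q[...,2]<.022)
    print(nm,len(Q[m]),[np.round(x,4).tolist() for x in circ(cc,m,.016)])
    for z in np.arange(.024,.12,.008):
        k=(np.hypot(Q[...,0]-.625,Q[...,1]+.213)<.06)&(abs(Q[...,2]-z)<.004)&(cc["z_map"]>0)
        if k.sum()>3: vv,uu=np.nonzero(k); print(round(z,3),k.sum(),"mean",Q[k].mean(0).round(3),"min",Q[k].min(0).round(3),"max",Q[k].max(0).round(3),"uv",uu.mean().round(),vv.mean().round())
E
```

```text
TCP proj side [359.5 246. ] lid centre proj [359.3 248.3] knob top [359.7 237.1]
before 757 [[0.6252, -0.2191], 0.0515, 0.0165]
0.024 35 mean [ 0.622 -0.226  0.023] min [ 0.58  -0.257  0.02 ] max [ 0.681 -0.21   0.028] uv 362.0 249.0
0.032 26 mean [ 0.621 -0.223  0.031] min [ 0.613 -0.232  0.029] max [ 0.636 -0.207  0.036] uv 361.0 246.0
0.04 29 mean [ 0.621 -0.223  0.039] min [ 0.614 -0.231  0.036] max [ 0.634 -0.209  0.044] uv 361.0 243.0
0.048 51 mean [ 0.625 -0.219  0.049] min [ 0.612 -0.233  0.044] max [ 0.644 -0.204  0.052] uv 361.0 239.0
0.056 28 mean [ 0.628 -0.218  0.053] min [ 0.617 -0.233  0.052] max [ 0.64  -0.203  0.055] uv 362.0 237.0
now 760 [[0.6253, -0.2192], 0.0517, 0.0163]
0.024 34 mean [ 0.623 -0.224  0.023] min [ 0.595 -0.252  0.02 ] max [ 0.671 -0.202  0.028] uv 362.0 248.0
0.032 27 mean [ 0.62  -0.222  0.033] min [ 0.612 -0.232  0.028] max [ 0.633 -0.206  0.036] uv 360.0 245.0
0.04 23 mean [ 0.622 -0.224  0.04 ] min [ 0.612 -0.232  0.036] max [ 0.638 -0.206  0.044] uv 362.0 243.0
0.048 38 mean [ 0.624 -0.222  0.048] min [ 0.612 -0.231  0.044] max [ 0.642 -0.205
[... 170 characters left out ...]
 [ 0.612 -0.229  0.06 ] max [ 0.636 -0.203  0.068] uv 360.0 235.0
0.072 22 mean [ 0.62  -0.222  0.072] min [ 0.612 -0.228  0.068] max [ 0.635 -0.205  0.076] uv 361.0 233.0
0.08 30 mean [ 0.619 -0.219  0.079] min [ 0.613 -0.229  0.076] max [ 0.632 -0.203  0.084] uv 360.0 230.0
0.088 11 mean [ 0.617 -0.22   0.087] min [ 0.612 -0.229  0.085] max [ 0.626 -0.203  0.091] uv 360.0 228.0
0.096 13 mean [ 0.617 -0.214  0.097] min [ 0.604 -0.243  0.092] max [ 0.631 -0.182  0.1  ] uv 358.0 224.0
0.104 35 mean [ 0.613 -0.227  0.104] min [ 0.597 -0.251  0.1  ] max [ 0.63  -0.177  0.108] uv 361.0 224.0
0.112 20 mean [ 0.608 -0.23   0.112] min [ 0.596 -0.257  0.109] max [ 0.63  -0.177  0.116] uv 360.0 223.0
```

```bash
python3 - <<'E'
from h import *
c=dict(np.load("side0.npz")); Q=pts(c); m=(np.hypot(Q[...,0]-.298,Q[...,1]-.606)<.08)&(c["z_map"]>0)&(Q[...,2]>.12)&(Q[...,2]<.4)
z=Q[...,2][m]; print("start: lowest finger points",np.sort(z)[:8].round(3),"expected ~.216 open")
k=Q[m]; 
for a in np.arange(.2,.36,.01):
    b=k[abs(k[:,2]-a)<.005]; 
    if len(b): print(round(a,2),len(b),b.min(0).round(3),b.max(0).round(3))
vv,uu=np.nonzero(m); print("uv range",uu.min(),uu.max(),vv.min(),vv.max(),"proj",np.round(proj(c,[.298,.606,.216])),np.round(proj(c,[.298,.606,.203])))
E
```

```text
start: lowest finger points [0.244 0.245 0.245 0.245 0.245 0.245 0.245 0.246] expected ~.216 open
0.24 3 [0.275 0.558 0.244] [0.284 0.567 0.245]
0.25 38 [0.268 0.549 0.245] [0.33  0.656 0.255]
0.26 40 [0.267 0.548 0.255] [0.332 0.647 0.265]
0.27 39 [0.269 0.547 0.265] [0.329 0.648 0.275]
0.28 32 [0.269 0.55  0.275] [0.333 0.649 0.284]
0.29 30 [0.259 0.53  0.285] [0.341 0.661 0.294]
0.3 54 [0.257 0.532 0.295] [0.343 0.665 0.305]
0.31 45 [0.258 0.533 0.305] [0.341 0.662 0.315]
0.32 52 [0.259 0.531 0.315] [0.341 0.658 0.325]
0.33 62 [0.259 0.532 0.325] [0.342 0.664 0.335]
0.34 69 [0.259 0.537 0.335] [0.332 0.65  0.345]
0.35 44 [0.259 0.538 0.346] [0.317 0.616 0.355]
uv range 99 126 65 117 proj [122. 121.] [123. 124.]
```

Start-pose depth shows the real tips 28 mm above the reported TCP: open they are at 0.244, where 0.216 was expected. So the fingers shut on top of the knob, and the lid has not moved. I'll rise, open, and go 28 mm lower, checking force on the way.

```bash
python3 -m jog '[0,0,-15,0,1, 0,0,-30,0,0, 0,0,-30,0,-1, 0,0,-30,0,-1, 0,0,-30,0,-1, 0,0,-30,0,-1, 0,0,-30,0,-1, 0,0,-30,0,-1, 0,0,-20,0,-1, 0,0,-5,0,-1, 0,0,10,0,-1, 0,0,20,0,-1, 0,0,26,0,-1, 0,0,29,0,-1, 0,0,29,0,-1, 0,0,29,0,-1]';  python3 -c "
from h import *
shift([.625,-.213,-.005])"
```

```text
time: 5.85
position: [0.624, -0.2133, -0.0058]
orientation: [0.713, 3.059, -0.0]
contact_force: [0.7, -0.8, 0.0]
gripper_width: 0.0856
gripper_force: 0.0
t 5.85 pos [ 0.624  -0.2133 -0.0058] w 0.0856 F [ 0.7 -0.8  0. ] axes [[-0.897, 0.442, -0.0], [0.442, 0.897, -0.0], [0.0, -0.0, -1.0]]
shift mm [-0.8  0.7 -0.8]
```

```bash
python3 -m jog '[0,0,0,0,-0.4, 0,0,0,0,0, 0,0,0,0,0.2, 0,0,0,0,0.4, 0,0,0,0,1, 0,0,0,0,1, 0,0,0,0,1, 0,0,0,0,1, 0,0,0,0,1, 0,0,0,0,1, 0,0,0,0,1]' 50
```

```text
time: 6.77
position: [0.6241, -0.2131, -0.0054]
orientation: [0.713, 3.059, 0.0]
contact_force: [-1.5, 1.2, 5.4]
gripper_width: 0.0287
gripper_force: 49.6
```

Gripped at 28.7 mm with 50 N. Now I lift and carry.

```bash
python3 -m jog '[0,0,-3,0,1, 0,0,-8,0,1, 0,0,-16,0,1, 0,0,-28,0,1, 0,0,-43,0,1, 0,0,-60,0,1, 0,0,-78,0,1, 0,0,-96,0,1, 0,0,-114,0,1, 0,0,-132,0,1, 0,0,-150,0,1, 0,0,-166,0,1, 0,0,-178,0,1, 0,0,-186,0,1, 0,0,-190,0,1, 0,0,-190,0,1]' && python3 -m jog '[4,4,0,0,1, 11,13,0,0,1, 22,25,0,0,1, 35,40,0,0,1, 50,57,0,0,1, 66,75,0,0,1, 82,94,0,0,1, 98,112,0,0,1, 114,130,0,0,1, 128,147,0,0,1, 141,161,0,0,1, 152,173,0,0,1, 159,182,0,0,1, 163,187,0,0,1, 163,187,0,0,1, 163,187,0,0,1, 163,187,0,0,1]'
python3 - <<'E'
from h import *
shift([.561,.027,.185])
c=cam("top"); np.savez("top1.npz",**c); a=cv2.resize(c["frame"][120:280,230:380],None,fx=2.5,fy=2.5)
c=cam("side"); np.savez("side1.npz",**c); b=cv2.resize(c["frame"][100:260,220:370],None,fx=2.5,fy=2.5)
cv2.imwrite("pics/a3.png",cv2.convertScaleAbs(np.hstack([a,b])[...,::-1],alpha=1.9))
Q=pts(c); m=(np.hypot(Q[...,0]-.561,Q[...,1]-.027)<.075)&(c["z_map"]>0)&(Q[...,2]>.15)&(Q[...,2]<.25)
print(np.histogram(Q[...,2][m],np.arange(.15,.25,.005)))
E
```

```text
time: 8.1
position: [0.624, -0.2132, 0.1848]
orientation: [0.713, 3.059, 0.0]
contact_force: [0.9, -0.1, -2.0]
gripper_width: 0.0291
gripper_force: 49.5
time: 9.52
position: [0.5603, 0.0255, 0.1839]
orientation: [0.715, 3.059, -0.001]
contact_force: [0.1, -0.8, -1.1]
gripper_width: 0.0283
gripper_force: 49.5
t 9.52 pos [0.5603 0.0255 0.1839] w 0.0283 F [ 0.1 -0.8 -1.1] axes [[-0.896, 0.443, -0.0], [0.443, 0.896, -0.001], [0.0, -0.001, -1.0]]
shift mm [ 0.   1.7 -1.1]
(array([  0,   0,   0,   0,   0,   0,   0,   3,  26,   9, 181, 372,   9,
        15,  14,  21,  18,  21,  19]), array([0.15 , 0.155, 0.16 , 0.165, 0.17 , 0.175, 0.18 , 0.185, 0.19 ,
       0.195, 0.2  , 0.205, 0.21 , 0.215, 0.22 , 0.225, 0.23 , 0.235,
       0.24 , 0.245]))
```

View pics/a3.png

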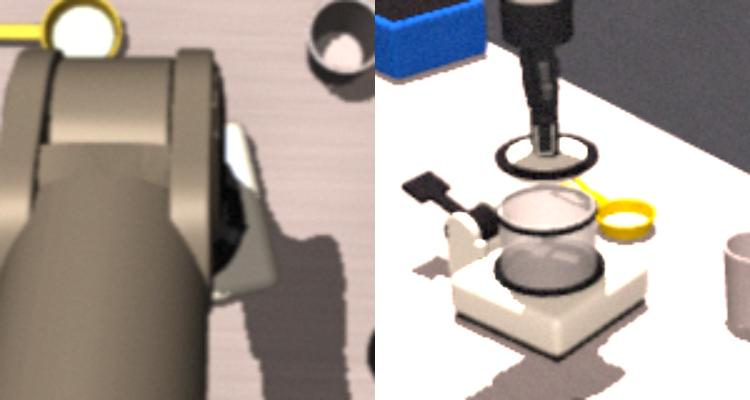

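The lid hangs level above the bowl (flange at about (547,157), bowl mouth at (548,210) in the right half). I'll measure lid against rim in the same side camera.

```bash
python3 - <<'E'
from h import *
c=dict(np.load("side1.npz")); Q=pts(c)
z=Q[...,2]; near=np.hypot(Q[...,0]-.561,Q[...,1]-.027)<.075
m=near&(z>.199)&(z<.211)&(c["z_map"]>0); q=Q[m]
A=np.c_[q[:,:2]-[.561,.027],np.ones(len(q))]; s=np.linalg.lstsq(A,q[:,2],rcond=None)[0]; print("flange plane",s.round(4))
mm=cv2.morphologyEx((near&(z>.187)&(z<.213)).astype(np.uint8),cv2.MORPH_OPEN,np.ones((3,3)))
# circle from outer edge: only dark flange pixels, convex hull
k=cv2.convexHull(np.argwhere(m)[:,::-1].astype(np.int32))[:,0]
def fit(c,k,zz):
    w=np.array([ray(c,u,v,zz)[:2] for u,v in k]); A=np.c_[2*w,np.ones(len(w))]; s=np.linalg.lstsq(A,(w**2).sum(1),rcond=None)[0]; r=np.sqrt(s[2]+s[0]**2+s[1]**2)
    return s[:2].round(4),r.round(4),np.std(np.hypot(*(w-s[:2]).T)-r).round(4)
print("lid side",fit(c,k,.206))
def rim(c):
    Q=pts(c); m=(np.hypot(Q[...,0]-.561,Q[...,1]-.027)<.075)&(Q[...,2]>.132)&(Q[...,2]<.147)&(c["z_map"]>0)
    k=cv2.convexHull(np.argwhere(m)[:,::-1].astype(np.int32))[:,0]; return fit(c,k,.14)
print("rim side",rim(dict(np.load("side0.npz"))),"now",rim(c),"rim top",rim(dict(np.load("top0.npz"))))
c0=dict(np.load("side0.npz"));Q=pts(c0);m=(np.hypot(Q[...,0]-.625,Q[...,1]+.213)<.075)&(Q[...,2]>.0115)&(Q[...,2]<.021)
k=cv2.convexHull(np.argwhere(m)[:,::-1].astype(np.int32))[:,0];print("lid at start, side",fit(c0,k,.016))
E
```

```text
flange plane [0.0099 0.0126 0.2057]
lid side (array([0.5618, 0.0168]), np.float64(0.0598), np.float64(0.0016))
rim side (array([0.5602, 0.0189]), np.float64(0.0608), np.float64(0.0021)) now (array([0.5603, 0.0181]), np.float64(0.061), np.float64(0.0021)) rim top (array([0.5606, 0.0269]), np.float64(0.0572), np.float64(0.0002))
lid at start, side (array([ 0.627 , -0.2171]), np.float64(0.0587), np.float64(0.001))
```

```bash
python3 -m jog '[1,1,4,0,1, 1,1,10,0,1, 1,1,18,0,1, 1,1,27,0,1, 1,1,35,0,1, 1,1,41,0,1, 1,1,45,0,1, 1,1,46,0,1,1,1,46,0,1,1,1,46,0,1]' && python3 -m jog '[0,0,1,0,1,0,0,2,0,1,0,0,3,0,1,0,0,4,0,1,0,0,5,0,1,0,0,6,0,1,0,0,7,0,1,0,0,8,0,1,0,0,8,0,1,0,0,8,0,1]'; python3 -c "
from h import *
shift([.5598,.027,.124])"
```

```text
time: 10.45
position: [0.56, 0.0281, 0.1382]
orientation: [0.713, 3.059, 0.0]
contact_force: [0.4, -0.7, -1.7]
gripper_width: 0.0284
gripper_force: 49.5
time: 11.28
position: [0.5596, 0.0281, 0.1299]
orientation: [-0.713, -3.06, 0.0]
contact_force: [0.1, -0.8, -1.2]
gripper_width: 0.0281
gripper_force: 49.5
t 11.28 pos [0.5596 0.0281 0.1299] w 0.0281 F [ 0.1 -0.8 -1.2] axes [[-0.897, 0.442, 0.0], [0.442, 0.897, -0.0], [-0.0, -0.0, -1.0]]
shift mm [-0.6 -0.9  5.9]
```

There is no contact at 4 mm insertion, so I continue.

```bash
python3 -m jog '[0,0,1,0,1,0,0,2,0,1,0,0,3,0,1,0,0,4,0,1,0,0,4,0,1]' && python3 -m jog '[0,0,0.7,0,1,0,0,1.5,0,1,0,0,1.5,0,1,0,0,1.5,0,1]'
```

```text
time: 11.7
position: [0.5595, 0.0281, 0.1257]
orientation: [-0.713, -3.059, 0.0]
contact_force: [0.1, 0.6, -1.1]
gripper_width: 0.0289
gripper_force: 49.5
time: 12.03
position: [0.5597, 0.0281, 0.1245]
orientation: [0.713, 3.06, 0.0]
contact_force: [-0.0, -0.4, -0.9]
gripper_width: 0.0287
gripper_force: 49.6
```

```bash
python3 -m jog '[0,0,0.5,0,1,0,0,1,0,1,0,0,1,0,1,0,0,1,0,1]'; python3 - <<'E'
from h import *
c=cam("side"); cv2.imwrite("pics/a4.png",cv2.convertScaleAbs(cv2.resize(c["frame"][130:250,230:350],None,fx=4,fy=4,interpolation=cv2.INTER_CUBIC)[...,::-1],alpha=1.7))
Q=pts(c); z=Q[...,2]; d=np.hypot(Q[...,0]-.561,Q[...,1]-.027); m=(d<.055)&(d>.02)&(z>.138)&(z<.156)&(c["z_map"]>0); q=Q[m]
print(len(q),np.linalg.lstsq(np.c_[q[:,:2]-[.561,.027],np.ones(len(q))],q[:,2],rcond=None)[0].round(4),"expect .146")
E
```

```text
time: 12.37
position: [0.5598, 0.0281, 0.1245]
orientation: [0.713, 3.06, 0.001]
contact_force: [-3.2, -0.1, 8.2]
gripper_width: 0.0286
gripper_force: 50.3
434 [0.0179 0.0088 0.1461] expect .146
```

View pics/a4.png

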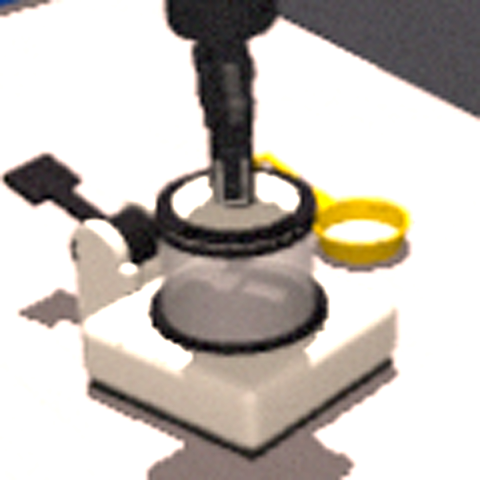

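The flange is on the rim: its top is at 0.146 as expected, with 8–9 N of contact. Now I release and retreat upwards.

```bash
python3 -m jog '[0,0,0,0,0.4,0,0,0,0,0.2,0,0,0,0,-0.1,0,0,0,0,-0.4,0,0,0,0,-0.8,0,0,0,0,-1,0,0,0,0,-1,0,0,0,0,-1,0,0,0,0,-1,0,0,0,0,-1,0,0,-4,0,-1,0,0,-14,0,-1,0,0,-30,0,-1,0,0,-55,0,-1,0,0,-80,0,-1,0,0,-100,0,-1,0,0,-110,0,-1,0,0,-110,0,-1]'; python3 - <<'E'
from h import *
shift([.510,.220,.23])
c=cam("side"); 
Q=pts(c); z=Q[...,2]; d=np.hypot(Q[...,0]-.561,Q[...,1]-.027); m=(d<.055)&(d>.02)&(z>.138)&(z<.156)&(c["z_map"]>0); q=Q[m]
print(len(q),np.linalg.lstsq(np.c_[q[:,:2]-[.561,.027],np.ones(len(q))],q[:,2],rcond=None)[0].round(4))
m=(d<.03)&(z>.176)&(z<.19); print("knob top",m.sum(),Q[m].mean(0).round(4))
E
```

```text
time: 13.92
position: [0.5614, 0.0282, 0.2365]
orientation: [0.712, 3.055, 0.004]
contact_force: [0.3, 0.7, -0.0]
gripper_width: 0.0854
gripper_force: 0.0
t 13.92 pos [0.5614 0.0282 0.2365] w 0.0854 F [ 0.3  0.7 -0. ] axes [[-0.897, 0.442, -0.004], [0.442, 0.897, 0.003], [0.005, 0.001, -1.0]]
shift mm [130.9 149.3   6.5]
431 [0.0111 0.0095 0.1463]
knob top 53 [0.5624 0.0209 0.1813]
```

The lid is seated and released. Next I check the pad position in the first top picture and work out the shift.

```bash
python3 - <<'E'
from h import *
c=dict(np.load("top0.npz")); Q=pts(c); o=np.array([.5607,.027])
for b,st,ce in blobs((Q[...,2]>.08)&(Q[...,2]<.125)&(c["z_map"]>0),500):
    q=Q[b]; q=q[(q[:,1]>.15)]
    far=q[q[:,1]>.2]; 
    for it in range(3):
        ctr=far.mean(0); a=(ctr[:2]-o); y=a/np.linalg.norm(a); x=np.array([y[1],-y[0]]); far=q[abs((q[:,:2]-o)@y-.2)<.018]
    L=(q[:,:2]-o)@np.c_[x,y]; print("y dir",y.round(4),"ctr",ctr.round(4),"y range",L[:,1].min().round(3),L[:,1].max().round(3))
    for t in np.arange(.16,.225,.006):
        s=abs(L[:,1]-t)<.003
        if s.any(): print(t.round(3),L[s,0].min().round(3),L[s,0].max().round(3),q[s,2].mean().round(3))
    p=o+y*.203; print("target",p.round(4)); shift([*p,.20])
E
```

```text
y dir [-0.2531  0.9674] ctr [0.5101 0.2203 0.108 ] y range 0.12 0.219
0.16 -0.008 0.009 0.095
0.166 -0.009 0.009 0.097
0.172 -0.008 0.009 0.099
0.178 -0.012 0.009 0.1
0.184 -0.023 0.024 0.103
0.19 -0.025 0.025 0.105
0.196 -0.023 0.024 0.107
0.202 -0.024 0.025 0.109
0.208 -0.025 0.025 0.111
0.214 -0.024 0.023 0.112
0.22 -0.023 0.024 0.112
target [0.5093 0.2234]
t 13.97 pos [0.5603 0.0282 0.2346] w 0.0856 F [-0.2 -0.3  0.1] axes [[-0.897, 0.442, -0.002], [0.442, 0.897, 0.002], [0.002, 0.001, -1.0]]
shift mm [132.  152.5  34.6]
```

The pad agrees with the description: 50 mm wide, centre height 0.108. Now I move over it with the fingers shut.

```bash
python3 -m jog '[10,11,0,0,0, 28,32,0,0,1, 50,58,0,0,1, 75,86,0,0,1, 98,113,0,0,1, 116,134,0,0,1, 128,147,0,0,1, 132,152,0,0,1, 132,152,20,0,1, 132,152,45,0,1, 132,152,75,0,1, 132,152,100,0,1, 132,152,117,0,1, 132,152,122,0,1, 132,152,122,0,1,132,152,122,0,1]'; python3 - <<'E'
from h import *
shift([.5093,.2234,.082])
c=cam("side"); cv2.imwrite("pics/a5.png",cv2.convertScaleAbs(cv2.resize(c["frame"][120:250,190:350],None,fx=4,fy=4)[...,::-1],alpha=1.7))
Q=pts(c); z=Q[...,2]; d=np.hypot(Q[...,0]-.509,Q[...,1]-.223); m=(d<.025)&(z>.12)&(c["z_map"]>0); print("lowest tip",np.sort(z[m])[:6].round(3))
E
```

```text
time: 15.3
position: [0.5089, 0.2221, 0.1117]
orientation: [0.714, 3.059, -0.001]
contact_force: [0.8, 0.2, 0.3]
gripper_width: 0.0001
gripper_force: 0.0
t 15.3 pos [0.5089 0.2221 0.1117] w 0.0001 F [0.8 0.2 0.3] axes [[-0.897, 0.443, -0.0], [0.443, 0.897, -0.0], [-0.0, -0.0, -1.0]]
shift mm [ 0.2  1.4 29.7]
lowest tip [0.139 0.139 0.139 0.14  0.141 0.142]
```

View pics/a5.png

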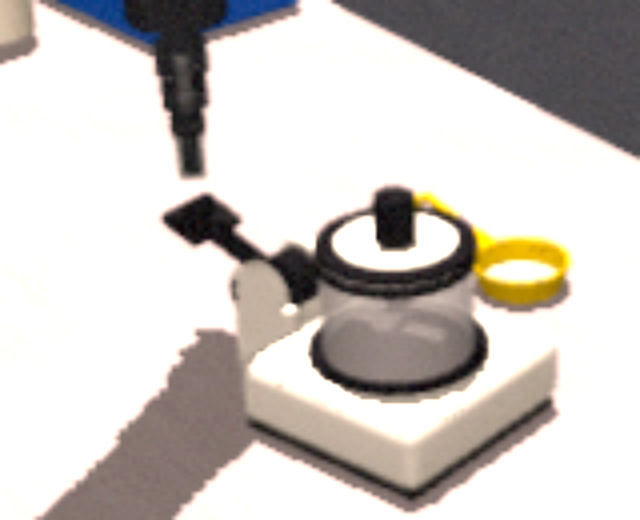

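The lid sits level at (395,245), and the shut fingers at (190,170) hang over the pad at (200,215), with tips at 0.139. Now I press.

```bash
python3 -m jog '[0,1,8,0,1,0,1,18,0,1,0,1,26,0,1,0,1,31,0,1,0,1,36,0,1,0,1,41,0,1,0,1,46,0,1,0,1,51,0,1,0,1,56,0,1,0,1,61,0,1,0,1,66,0,1,0,1,70,0,1,0,1,74,0,1,0,1,74,0,1,0,1,74,0,1]'; python3 -m jog '[0,0,2,0,1,0,0,4,0,1,0,0,4,0,1]'; python3 -m jog '[0,0,1,0,1,0,0,2,0,1,0,0,2,0,1]'; python3 - <<'E'
from h import *
c=cam("side"); cv2.imwrite("pics/a6.png",cv2.convertScaleAbs(cv2.resize(c["frame"][120:250,190:350],None,fx=4,fy=4)[...,::-1],alpha=1.7))
o=np.array([.5607,.027]);y=np.array([-.2531,.9674]);x=np.array([y[1],-y[0]]);Q=pts(c);L=(Q[...,:2]-o)@np.c_[x,y];z=Q[...,2]
m=(abs(L[...,0])<.026)&(L[...,1]>.14)&(L[...,1]<.225)&(z>.02)&(z<.1)&(c["frame"].max(2)<60)
for t in np.arange(.145,.226,.008):
    s=m&(abs(L[...,1]-t)<.004)
    if s.any(): print(t.round(3),np.percentile(z[s],[5,50,90]).round(3))
E
```

```text
time: 16.6
position: [0.5092, 0.2245, 0.0377]
orientation: [0.712, 3.06, 0.002]
contact_force: [-2.3, 2.7, 8.8]
gripper_width: -0.0003
gripper_force: 4.6
time: 16.85
position: [0.5092, 0.224, 0.0334]
orientation: [0.713, 3.059, 0.001]
contact_force: [-0.7, 2.0, 5.7]
gripper_width: 0.0002
gripper_force: 3.0
time: 17.1
position: [0.5093, 0.2237, 0.0314]
orientation: [0.713, 3.059, 0.0]
contact_force: [0.3, 1.4, 4.9]
gripper_width: -0.0
gripper_force: 2.7
0.161 [0.065 0.065 0.065]
0.169 [0.059 0.064 0.066]
0.177 [0.058 0.06  0.063]
0.185 [0.055 0.062 0.081]
0.193 [0.053 0.073 0.094]
0.201 [0.053 0.059 0.089]
0.209 [0.053 0.056 0.056]
0.217 [0.052 0.053 0.053]
```

View pics/a6.png

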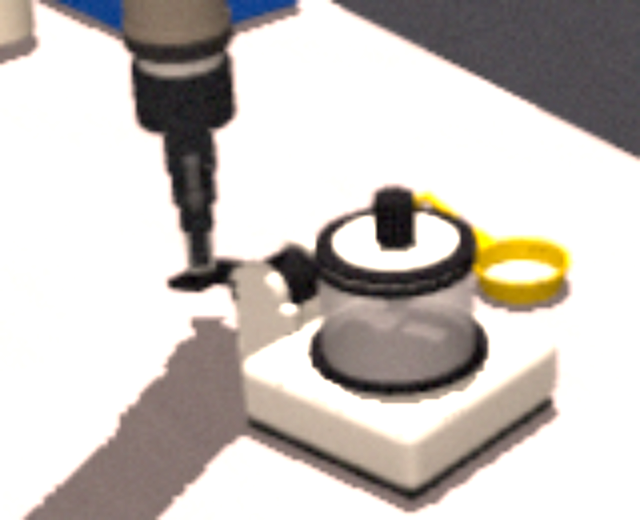

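The force fell from 8.8 to 4.9 N, so the third bump is being passed. The pad outer edge at 0.053 suggests about 0.56, so I press a little farther, towards the stop.

```bash
python3 -m jog '[0,0,1,0,1,0,0,2,0,1,0,0,2,0,1,0,0,2,0,1]'; python3 -m jog '[0,0,1,0,1,0,0,1.5,0,1,0,0,1.5,0,1,0,0,1.5,0,1]'
```

```text
time: 17.48
position: [0.5094, 0.2234, 0.0297]
orientation: [0.713, 3.059, 0.0]
contact_force: [0.1, 0.4, 5.5]
gripper_width: -0.0004
gripper_force: 3.0
time: 17.82
position: [0.5095, 0.2232, 0.0283]
orientation: [0.713, 3.059, 0.0]
contact_force: [0.2, 0.1, 6.9]
gripper_width: 0.0003
gripper_force: 3.5
```

```bash
cat > pad.py <<'E'
from h import *
c=cam("side")
o=np.array([.5607,.027]);y=np.array([-.2531,.9674]);x=np.array([y[1],-y[0]]);Q=pts(c);L=(Q[...,:2]-o)@np.c_[x,y];z=Q[...,2]
m=(abs(L[...,0])<.026)&(L[...,1]>.165)&(L[...,1]<.225)&(z>.02)&(z<.1)&(c["frame"].max(2)<60)
for t in (.177,.185,.209,.217,.222):
    s=m&(abs(L[...,1]-t)<.004); a=np.arange(.3,.65,.0005)-.3
    if s.any():
        h=np.percentile(z[s],50); 
        # dial angle whose pad top passes (t,h): z=.075+r*sin(-a)+5cos, y=.115+r cos a+5 sin a
        r=(t-.115-.005*np.sin(a))/np.cos(a); zz=.075-r*np.sin(a)+.005*np.cos(a); print(t,h.round(4),"dial",(.3+a[np.argmin(abs(zz-h))]).round(3))
s=bot.get_state(); print(s["time"],np.round(s["contact_force"],1),np.round(s["position"],4))
E
python3 pad.py; python3 -m jog '[0,0,0.5,0,1,0,0,1,0,1,0,0,1,0,1,0,0,1,0,1]'; python3 pad.py
```

```text
0.177 0.0597 dial 0.621
0.185 0.0578 dial 0.61
0.209 0.0505 dial 0.606
0.217 0.0472 dial 0.614
0.222 0.0471 dial 0.6
17.8667 [-0.7  0.2  7.3] [0.5095 0.2232 0.0283]
time: 18.2
position: [0.5096, 0.223, 0.0274]
orientation: [0.714, 3.058, -0.0]
contact_force: [-1.0, 0.4, 8.9]
gripper_width: -0.0004
gripper_force: 3.9
0.177 0.0585 dial 0.639
0.185 0.0581 dial 0.607
0.209 0.0495 dial 0.616
0.217 0.0432 dial 0.65
18.25 [-0.2 -0.4  9.1] [0.5096 0.2231 0.0274]
```

The dial is at about 0.62, past third, with 9 N on the pad. I hold for over two seconds, check the lid and hand in.

```bash
J='' ; python3 -m jog '[0,0,0,0,1,0,0,0,0,1,0,0,0,0,1,0,0,0,0,1,0,0,0,0,1,0,0,0,0,1,0,0,0,0,1,0,0,0,0,1,0,0,0,0,1,0,0,0,0,1,0,0,0,0,1,0,0,0,0,1,0,0,0,0,1,0,0,0,0,1,0,0,0,0,1,0,0,0,0,1,0,0,0,0,1,0,0,0,0,1,0,0,0,0,1,0,0,0,0,1]' && python3 -m jog '[0,0,0,0,1,0,0,0,0,1,0,0,0,0,1,0,0,0,0,1,0,0,0,0,1,0,0,0,0,1,0,0,0,0,1,0,0,0,0,1,0,0,0,0,1,0,0,0,0,1,0,0,0,0,1,0,0,0,0,1]'; python3 pad.py; python3 - <<'E'
from h import *
c=cam("side");Q=pts(c); z=Q[...,2]; d=np.hypot(Q[...,0]-.561,Q[...,1]-.027); m=(d<.055)&(d>.02)&(z>.138)&(z<.156); q=Q[m]
print("lid",np.linalg.lstsq(np.c_[q[:,:2]-[.561,.027],np.ones(len(q))],q[:,2],rcond=None)[0].round(4))
print(bot.finish_job())
E
```

```text
time: 19.92
position: [0.5096, 0.2231, 0.0274]
orientation: [0.714, 3.058, -0.0]
contact_force: [0.3, -0.1, 8.0]
gripper_width: 0.0001
gripper_force: 3.9
time: 20.92
position: [0.5096, 0.2231, 0.0274]
orientation: [0.714, 3.058, -0.0]
contact_force: [-0.6, 1.1, 8.3]
gripper_width: -0.0
gripper_force: 3.9
0.177 0.0593 dial 0.627
0.185 0.0578 dial 0.611
0.209 0.0496 dial 0.615
0.217 0.0447 dial 0.636
0.222 0.0387 dial 0.65
20.9667 [-0.8 -0.3  8.2] [0.5096 0.2231 0.0274]
lid [0.0178 0.0078 0.1463]
the job is handed in; nothing more can be done
None
```

I handed the job in at about 21 s with the larger lid seated level on the bowl and let go, and the dial held past third (about 0.62 rad by camera, about 8 N on the pad) for over two seconds and still pressed; the hand-in returned no verdict.

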